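# Index the inspection camera arm one hole to the next part

## Robot

A 6-joint arm with a two-finger parallel gripper is mounted at the origin on a cart in front of the work surface, level with it; the furniture and walls round the work are solid. World frame = base frame: x ahead of the robot, y to its left, z up, the work surface at z = 0. Lengths are in m, angles in degrees, forces in N, time in s.
With the tool pointing down it reaches from about 0.4 to 0.825 m from the base axis. Payload 7 kg.
Tool frame: the origin (TCP) lies midway between the tips of the shut fingers; the grasp point (between the pads) lies 19 mm behind it (ctrl.hold_point_z is the distance from the TCP to the grasp point, in m); z points along the fingers, y is the line along which they close (so a half turn about z gives the same grasp; the last joint's range is limited). The gripper opens to 88 mm and grips with 3 to 60 N. Pads are 19 mm wide; open, the fingers measure 130 mm over their backs; the gripper's body (78 mm by 193 mm) begins 47 mm behind the grasp point.
Start: joints at [91.794, 20.546, 0.682, 0, -70.136, -16.507], TCP at [0.171, 0.653, 0.227] pointing down, gripper open.
Joint ranges: [-176.03, 176.03], [-82.01, 121.73], [-58.28, 71.71], [-173.87, 95.51], [-174.79, -0.11], [-173.66, 173.66]. Speed limits (degrees/s): [136.94, 136.94, 172.46, 180, 180, 180].

## Interface

Orientations are given as [roll, pitch, yaw] about the fixed x, y, z axes, in that order (R = Rz(yaw) Ry(pitch) Rx(roll)).
In Python, from plant import ctrl gives the robot as it stands.
- The arm moves only by the tool apply_moves, never from a script. Its argument "deltas" is a list of rows, each an object with "fingers": the finger opening in mm, from 0 to 87.6; "delta_pos": the shift along the tool's x, y, z in mm, a list of three; "angular": the turn, a rotation vector about the tool's x, y, z in degrees, a list of three. A call has 1 to 10 rows; each row is the pose to reach, as a shift and turn from the pose commanded when the call began, along the tool's axes at that moment; what a row does not reach only later rows make up. A row lasts 1/10 s, in which the tool goes at most 50 mm and 8.59 degrees, less where a joint would pass 70% of its speed; a pose out of reach is approached as far as the arm can. A call with a gripper value outside its range is refused whole. The fingers move at their own pace and stop on an object; the grip force is fixed at half the most. Time passes only in rows, so rows that repeat a pose let the fingers close. It gives the time, the measured TCP pose, the force, the opening and the grip force at its end, in the units of the state.
- ctrl.get_obs(): the state, without advancing time (a new reading comes with each control period).
- ctrl.snapshot(name): name is "side" or "top"; returns the picture (480x640x3 uint8, red, green, blue); there is no depth.
- ctrl.camera_params(name): a dict with "fx", "fy", "cx", "cy" (pixels), "cam_to_world" (4x4, takes a point from camera to world coordinates). Camera axes: x right, y up, looking along -z (the intrinsics and any distortion apply to the point x, -y, -z); pixel columns grow to the right and rows downward; lengths in m; the calibration is good to about 2 mm. A picture is of the moment at which its call begins. camera_params takes no time and is no camera call.
- ctrl.close_job(): hands the job in; it is judged then, once.
The state is a dict: "clock": time; "joint_pos": joint angles; "qvel": joint speeds; "tau": joint torques, N m; "tool_pos": TCP position; "orientation": TCP orientation; "force": force on the tool from outside, world axes, zero at the start; "moment": the same for the moment, N m; "opening": finger opening in m; "gripper_force": force on a finger pad.
Only numpy, scipy, OpenCV 4.12 (cv2) and the standard library are available. Lean on these libraries where they do the work, as an engineer would, in place of code of your own. Each camera call takes 0.05 s, during which the arm holds its last target. There are 200 camera calls.

## Task

The inspection camera on the swing arm has finished with the wound coil in the middle nest; index it one hole over, to the black transformer in the nest next to it, and leave it locked there. Hook a fingertip through the pull ring at the end of the arm, lift the spring pin out of its hole, swing the arm across by the ring without running past the next hole, let the pin drop fully home and take the finger out, clear of everything. Do not pinch or yank the ring, do not touch the camera, and leave the parts and tools round it where they are.

Things in the scene. Friction and masses are not known exactly. Their poses are not given: they have to be found in the camera images.
- station: Camera station, fixed to the bench: grey base plate 280 x 340 x 12 mm. Origin on the bench, 10 mm in front of the plate's middle. +x points to its back, where the arm's upright pivot axis stands at x 110 mm, y 0; -x to its front, roughly towards the robot; +y to the robot's left. On the plate lie five white nests, 140 mm from the pivot, at the angles of the index holes.
- swing_arm (a joint): Angle of the flat aluminium arm (40 mm wide, underside 90 mm, top 102 mm above the bench, reaching 250 mm forward from the pivot), rad. 0: middle hole and nest (start), pointing to station -x. Positive swings its front end to station -y, the robot's right. Holes at -0.698, -0.349, 0, 0.349, 0.698; stops at +-0.78. Turns easily, stays where left; 0.007 rad of play when locked.
- hole (a point): Mouth of the middle index hole, 88 mm above the bench, where the pin sits at the start. It is in a level steel arc plate, 34 mm wide, 12 mm thick, that runs across the station's front on two pillars, fixed. Five such 12 mm holes lie on a circle of 210 mm radius about the pivot axis, 20 deg (0.349 rad, 73 mm) apart, two on either side of this one.
- plunger (a joint): Lift of the spring index pin, m. 0: fully home in a hole; 0.010: tip at the top of the index plate, so clear of the hole, or riding on the plate between holes; 0.016: upper stop. The spring pushes it down with 4.5 N at 0, 7 N at 0.010, 8.5 N at the stop. The 9 mm pin has a round tip and drops into a hole by itself when let down or dragged within 2 mm of its middle, locking the arm.
- ring (a point): Middle of the opening of the pull ring on the pin: upright steel stirrup ring with rounded corners, 56 mm wide and 44 mm high inside, bar 5.5 mm thick, on a stem with a red collar. It stands across the arm, its opening facing along the arm: to the front and to the pivot. Pin home, this point is 167 mm above the bench; it rises with the pin and turns with the arm.
- ring_top (a point): Middle of the ring's upper bar (its axis), 24.75 mm above point ring. A finger tilted about 45 deg from upright, put in from the front, lifts the pin under this bar. Behind the ring the space is free for 45 mm, down to the arm's top at 102 mm; under the ring the pin's housing, 27 mm across, reaches up to 128 mm.
- lens (a point): Point on the camera's upright optical axis at the underside of its ring light (64 mm round), 76 mm above the bench, 140 mm from the pivot axis. It should come over the transformer's middle.
- transformer: The part to go to: black transformer with yellow label, 36 x 46 x 33 mm, origin in the middle of its underside, loose in the nest one hole to the left or to the right of the middle. Not to be moved.
- relay: Blue relay block, 21 x 28 x 35 mm, origin at the middle of its underside; loose in the nest on the other side of the middle. Not to be moved.
- coil_3: Wound coil on a cream bobbin, 22 x 24 x 40 mm, origin under its middle; loose in the middle nest, under the camera at the start. Not to be moved.
- coil_1: Second such coil, loose in the nest farthest right. Not to be moved.
- coil_6: Third such coil, loose in the nest farthest left. Not to be moved.
- screw_cup: White cup, 51 mm round, 42 mm high, loose on the bench left of the station. Not to be moved.
- solder_spool: Spool of solder wire with blue flanges, 56 mm round, 43 mm high, loose on the bench left of the station. Not to be moved.
- screwdriver_2: Screwdriver with yellow handle, 164 x 24 x 24 mm, loose on the bench right of the station. Not to be moved.
- camera_head: The camera with lens and ring light, fixed on the arm: black ribbed block 46 mm square with a blue plate on top, up to 168 mm above the bench, 46 mm behind the ring. Origin at point lens. Not to be touched.

How it is judged (in metres and radians):
On the way, in this order (a step that is already met when the one before it is completed fails the run):
1. the pin is lifted out of its hole by the fingers (value of joint plunger above 0.009 m and contact force between the fingers and plunger above 1 N), for 0.1 s.
2. the camera stands over the transformer with the pin home in that hole (horizontal distance between lens and transformer below 0.008 m and value of joint plunger below 0.002 m), for 0.2 s.
At the end, for the whole second after the job is handed in: The camera's axis is within 8 mm of the transformer's middle, the pin is less than 2 mm from fully home, the arm is at rest, and no loose part or tool has moved 10 mm from where it stood (all of step 2 and velocity of joint swing_arm between -0.02 and 0.02 rad/s and distance of each of transformer, relay, coil_3, coil_1, coil_6, screw_cup, solder_spool, screwdriver_2 from where it was at the start of the episode below 0.01 m); the robot touches nothing.
It fails at once if the arm is swung past the next hole (more than 30 deg from the middle) (value of joint swing_arm above 0.52 rad or value of joint swing_arm below -0.52 rad).
It fails at once if the ring is pinched or yanked (more than 35 N on it) (contact force between the fingers and plunger above 35 N).
It fails at once if the camera is touched (contact force between any of the fingers, the arm and camera_head above 1 N).
It fails at once if a loose part or tool is moved 10 mm or more (distance of any of transformer, relay, coil_3, coil_1, coil_6, screw_cup, solder_spool, screwdriver_2 from where it was at the start of the episode above 0.01 m).
It also fails if it takes over 45 s, if anything falls off the work surface, if the arm or the gripper's body presses on something with over 40 N, if the wrist force passes 120 N, or if a joint passes its speed limit or range.

## Working session

There is one attempt and no reset: what is moved stays moved. The work goes in short steps, Python scripts to look and compute and a tool call to move; the robot and the scene stay as the last step left them, time stands still between calls to the robot, and variables do not carry over. Pictures are saved under pics/ and viewed, at most 10 in all, crops included, and the job is handed in when it is done.

Besides the shell and the picture viewer there is one more tool, called after "Request:" in YAML: its name, and indented under it one key for each argument. apply_moves: Moves the arm, as the interface text tells. Its arguments: {"type":"object","properties":{"deltas":{"type":"array"}},"required":["deltas"]}

```bash
mkdir -p pics; ls
python3 - <<'E'
from plant import ctrl
import cv2
for n in("side","top"):
    cv2.imwrite(f"pics/{n}0.png",ctrl.snapshot(n)[:,:,::-1]); p=ctrl.camera_params(n); print(n,p)
print(ctrl.get_obs())
E
```

```text
pics
side {'fx': 516.8085388665111, 'fy': 516.8085388665111, 'cx': 326.92992615681777, 'cy': 234.42130463843424, 'cam_to_world': array([[ 0.97258814,  0.14791534, -0.17942511,  0.48167835],
       [-0.23208117,  0.66561726, -0.70928978, -0.63837752],
       [ 0.01451361,  0.73148802,  0.68169981,  0.81136749],
       [ 0.        ,  0.        ,  0.        ,  1.        ]])}
top {'fx': 470.3689917060626, 'fy': 470.3689917060626, 'cx': 320.31225894047566, 'cy': 240.70956577255282, 'cam_to_world': array([[-0.00504608,  0.99309927, -0.1171682 ,  0.55591371],
       [-0.99946869, -0.00878169, -0.03138814,  0.05313023],
       [-0.03220047,  0.11694756,  0.99261594,  0.96312711],
       [ 0.        ,  0.        ,  0.        ,  1.        ]])}
{'clock': 0.1, 'joint_pos': array([ 9.17929346e+01,  2.05880287e+01,  6.39130499e-01, -1.70610478e-02,
       -7.01345098e+01, -1.65044893e+01]), 'qvel': array([ 0.01593635, -0.02698545,  0.14674981,  0.01025406,  0.02258318,
       -0.00915561]), 'tau': array([ 1.37509596e-04, -5.84160447e+01,  2.93751454e+01,  7.01547682e+00,
        1.01305961e-02, -4.82365567e-05]), 'tool_pos': array([0.17136467, 0.6524442 , 0.22571143]), 'orientation': array([ 1.79915472e+02, -8.31907407e-03, -1.47173578e+01]), 'force': array([-0.9345127 ,  0.43264953,  0.23297632]), 'moment': array([ 0.0101822 ,  0.04482812, -0.00733463]), 'gripper_force': 0.0, 'opening': 0.08768045038544173}
```

View pics/side0.png

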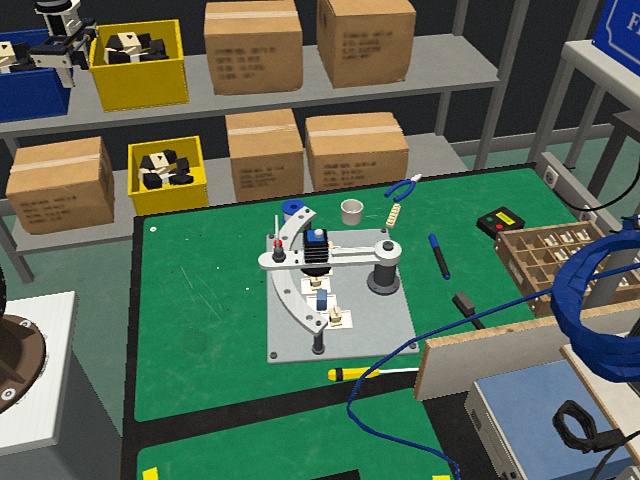

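View pics/top0.png

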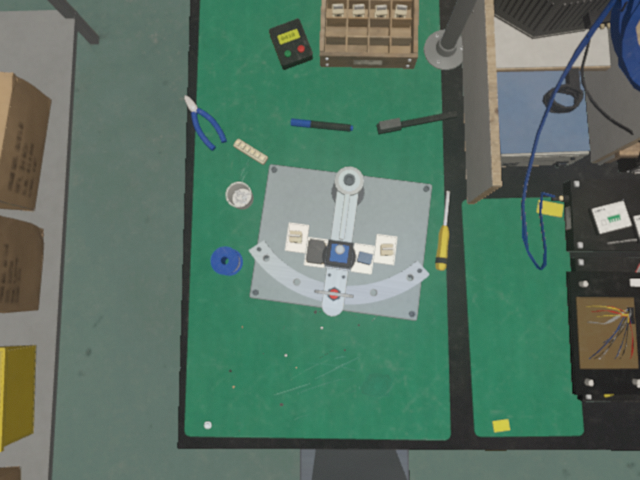

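The transformer is the dark block left of the camera (316,250 in top) and the blue relay is on the right (365,258), so the swing goes left, to -0.349. The ring is near (333,293) in top and (277,240) in side. Next I zoom in.

```bash
cat > h.py <<'E'
import numpy as np
from plant import ctrl
def ray(n,u,v):
    p=ctrl.camera_params(n);T=p["cam_to_world"]
    d=T[:3,:3]@np.array([(u-p["cx"])/p["fx"],-(v-p["cy"])/p["fy"],-1]);return T[:3,3],d
def onz(n,u,v,z):
    o,d=ray(n,u,v);return o+d*(z-o[2])/d[2]
def tri(a,b):
    (o1,d1),(o2,d2)=ray("top",*a),ray("side",*b)
    A=np.stack([d1,-d2],1);s=np.linalg.lstsq(A,o2-o1,rcond=None)[0]
    p,q=o1+s[0]*d1,o2+s[1]*d2;return (p+q)/2,np.linalg.norm(p-q)
def proj(n,P):
    p=ctrl.camera_params(n);T=p["cam_to_world"];c=T[:3,:3].T@(np.asarray(P)-T[:3,3])
    return p["cx"]+p["fx"]*c[0]/-c[2],p["cy"]-p["fy"]*c[1]/-c[2]
E
python3 - <<'E'
import cv2,numpy as np
from h import *
a=cv2.imread("pics/side0.png")[195:315,240:420];b=cv2.imread("pics/top0.png")[160:330,240:440]
a=cv2.resize(a,None,fx=4,fy=4,interpolation=2);b=cv2.resize(b,None,fx=3.5,fy=3.5,interpolation=2)
cv2.imwrite("pics/sc.png",a);cv2.imwrite("pics/tc.png",b)
for uv in[(275,170),(427,187),(413,314),(254,295)]:print(onz("top",*uv,.012).round(4))
E
```

```text
[0.8171 0.1768 0.012 ]
[ 0.7771 -0.1361  0.012 ]
[ 0.5199 -0.1004  0.012 ]
[0.559  0.2177 0.012 ]
```

View pics/sc.png

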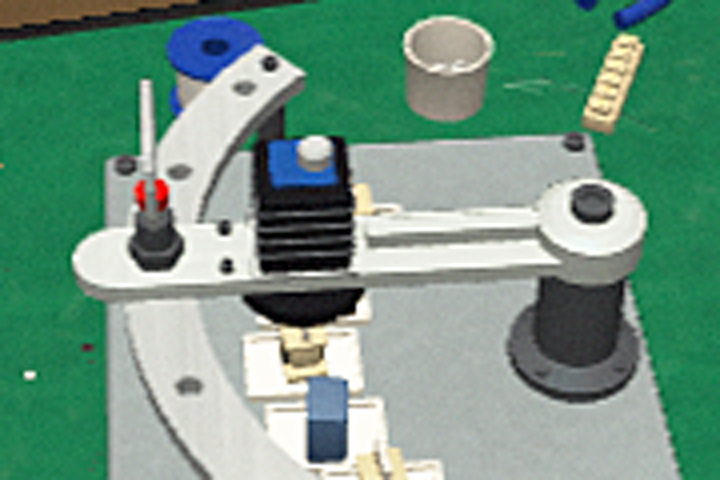

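View pics/tc.png

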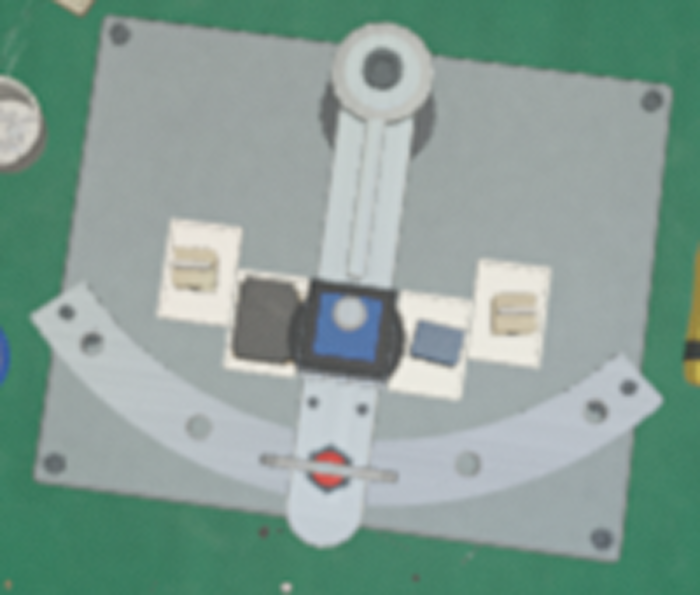

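The crops show the red collar at top-crop (328,468), the ring bar from (265,459) to (395,476), the ring top in the side crop at (146,82), and the holes either side at (199,427) and (467,463).

Run:
```python
from h import *
t=lambda u,v:(u/3.5+240,v/3.5+160); s=lambda u,v:(u/4+240,v/4+195)
S=np.array([onz("top",*t(*q),.014) for q in[(119,34),(652,100),(601,539),(54,463)]])
c=S.mean(0);ex=(S[0]+S[1]-S[2]-S[3])/2
print("screws c",c.round(4),"len",np.linalg.norm(ex),np.linalg.norm(S[0]-S[1]),"yaw",np.degrees(np.arctan2(ex[1],ex[0])))
piv=onz("top",*t(382,69),.12);print("pivot",piv)
H=[onz("top",*t(*q),.088) for q in[(92,343),(199,427),(467,463),(596,411)]]
for h in H:print("hole",h.round(4),np.linalg.norm((h-piv)[:2]))
r1,r2=onz("top",*t(265,459),.1918),onz("top",*t(395,476),.1918)
print("ring",r1,r2,np.linalg.norm(r1-r2),((r1+r2)/2).round(4),np.degrees(np.arctan2(*(r1-r2)[[1,0]])))
print("tri ringtop",tri(t(330,467.5),s(146,82)))
yaw=np.arctan2(ex[1],ex[0]);u=np.array([np.cos(yaw),np.sin(yaw)])
P=c[:2]+.1*u;print("pivot from plate",P,"holes: ring",P-.21*u)
# circle fit to the holes
A=np.array([[2*h[0],2*h[1],1] for h in H]);b=[h[0]**2+h[1]**2 for h in H];x=np.linalg.lstsq(A,b,rcond=None)[0];print("circ",x[:2],np.sqrt(x[2]+x[0]**2+x[1]**2))
tr=[onz("top",*t(*q),.047) for q in[(237,320),(240,277)]]
print("transf approx",onz("top",*t(268,321),.05))
```

```text
screws c [0.6687 0.0404 0.014 ] len 0.2557088685619731 0.3158419864908013 yaw -8.15708753309074
pivot [0.76736981 0.02643418 0.12      ]
hole [0.6275 0.1822 0.088 ] 0.20936563234111377
hole [0.5823 0.1248 0.088 ] 0.2095450104318041
hole [ 0.5626 -0.0167  0.088 ] 0.2092669884213061
hole [ 0.5895 -0.085   0.088 ] 0.20990589414283475
ring [0.56415534 0.0854465  0.1918    ] [0.5559774  0.02503843 0.1918    ] 0.060959111393223055 [0.5601 0.0552 0.1918] 82.29026152043959
tri ringtop (array([0.56202636, 0.05490146, 0.2099229 ]), np.float64(0.004156933038014879))
pivot from plate [0.76772792 0.02616494] holes: ring [0.55985254 0.05596133]
circ [0.76863047 0.02601466] 0.21063640947116405
transf approx [0.64214667 0.08941535 0.05      ]
```

```bash
cat >> h.py <<'E'
from scipy.spatial.transform import Rotation as R
PIV=np.array([.7677,.0262]);YAW=np.radians(-8.15)
def Rt(az,tilt):  # az deg, tilt deg from upright; tool y to the right
    a,t=np.radians([az,tilt]);f=np.array([np.cos(a),np.sin(a),0])
    z=f*np.sin(t)-np.array([0,0,np.cos(t)]);y=np.array([np.sin(a),-np.cos(a),0])
    return np.stack([np.cross(y,z),y,z],1)
def ring(swing,lift=0):  # middle of opening
    a=YAW+swing;return np.r_[PIV-.21*np.array([np.cos(a),np.sin(a)]),.167+lift],np.degrees(a)
def deltas(pos,az,tilt):
    o=ctrl.get_obs();R0=R.from_euler('xyz',o["orientation"],degrees=True).as_matrix()
    d=R0.T@(np.asarray(pos)-o["tool_pos"])*1000
    print("d",d.round(1).tolist(),"w",R.from_matrix(R0.T@Rt(az,tilt)).as_rotvec(degrees=True).round(2).tolist())
def inring(swing,dz,depth,tilt=45):  # TCP so that tool axis passes ring plane at centre+dz, depth past it
    c,az=ring(swing);return c+[0,0,dz]+Rt(az,tilt)[:,2]*depth,az,tilt
E
python3 - <<'E'
from h import *
deltas((.45,.09,.36),-8.15,0)
E
```

```text
d [412.4, 473.4, -133.5] w [0.08, -0.0, -6.57]
```

Request:
apply_moves:
  deltas:
    - {"fingers": 0, "delta_pos": [0, 0, -100], "angular": [0, 0, 0]}
    - {"fingers": 0, "delta_pos": [0, 0, -100], "angular": [0, 0, 0]}
    - {"fingers": 0, "delta_pos": [412, 473, -133], "angular": [0, 0, -6.5]}
    - {"fingers": 0, "delta_pos": [412, 473, -133], "angular": [0, 0, -6.5]}
    - {"fingers": 0, "delta_pos": [412, 473, -133], "angular": [0, 0, -6.5]}
    - {"fingers": 0, "delta_pos": [412, 473, -133], "angular": [0, 0, -6.5]}
    - {"fingers": 0, "delta_pos": [412, 473, -133], "angular": [0, 0, -6.5]}
    - {"fingers": 0, "delta_pos": [412, 473, -133], "angular": [0, 0, -6.5]}
    - {"fingers": 0, "delta_pos": [412, 473, -133], "angular": [0, 0, -6.5]}
    - {"fingers": 0, "delta_pos": [412, 473, -133], "angular": [0, 0, -6.5]}

```text
clock: 1.1
tool_pos: [0.3489, 0.2928, 0.3476]
orientation: [-180.0, 0.0, -8.2]
force: [1.8, 0.7, -0.5]
opening: 0.0135
gripper_force: 0.0
```

Run:
```python
from h import *
o=ctrl.get_obs();print(o["tool_pos"],o["orientation"],o["joint_pos"].round(1),o["clock"])
deltas((.45,.09,.36),-8.15,0)
```

```text
[0.34892942 0.29277769 0.34763159] [-1.79989944e+02  2.33078806e-03 -8.18150908e+00] [ 64.9  -4.3 -13.3  -0.  -80.9  16.9] 1.1
d [128.9, 186.3, -12.4] w [-0.01, 0.0, -0.03]
```

Request:
apply_moves:
  deltas:
    - {"fingers": 0, "delta_pos": [125, 180, -12], "angular": [0, 0, 0]}
    - {"fingers": 0, "delta_pos": [125, 180, -12], "angular": [0, 0, 0]}
    - {"fingers": 0, "delta_pos": [125, 180, -12], "angular": [0, 0, 0]}
    - {"fingers": 0, "delta_pos": [125, 180, -12], "angular": [0, 0, 0]}
    - {"fingers": 0, "delta_pos": [125, 180, -12], "angular": [0, 0, 0]}
    - {"fingers": 0, "delta_pos": [125, 180, -12], "angular": [0, 0, 0]}

```text
clock: 1.7
tool_pos: [0.4473, 0.0965, 0.3594]
orientation: [180.0, 0.0, -8.4]
force: [-0.2, -0.0, -0.2]
opening: 0.0001
gripper_force: 0.0
```

Run:
```python
from h import *
o=ctrl.get_obs();print(o["tool_pos"],o["orientation"],o["joint_pos"].round(1),o["clock"])
print(inring(0,0,-60),inring(0,0,22)); deltas(*inring(0,0,-60))
```

```text
[0.44730093 0.09650748 0.35938415] [ 1.79967889e+02  2.14186075e-02 -8.43605628e+00] [ 37.   -4.2 -11.8   0.  -82.4  44.6] 1.7
(array([-41.43809286,   6.07055605,  42.59340687]), np.float64(-8.15), 45) (array([ 15.95905599,  -2.14937729, -15.38934919]), np.float64(-8.15), 45)
d [-42324.4, 259.1, -42218.1] w [0.14, 45.02, -0.26]
```

Run:
```python
from h import *
print(inring(0,0,-.06),inring(0,0,.022)); deltas(*inring(0,0,-.06))
```

```text
(array([0.51782302, 0.06198526, 0.20942641]), np.float64(-8.15), 45) (array([0.57522017, 0.05376533, 0.15144365]), np.float64(-8.15), 45)
d [74.9, 23.7, 149.9] w [0.14, 45.02, -0.26]
```

Request:
apply_moves:
  deltas:
    - {"fingers": 0, "delta_pos": [10, 10, 20], "angular": [0, 8.5, 0]}
    - {"fingers": 0, "delta_pos": [20, 24, 40], "angular": [0, 17, 0]}
    - {"fingers": 0, "delta_pos": [30, 24, 60], "angular": [0, 25, -0.2]}
    - {"fingers": 0, "delta_pos": [40, 24, 80], "angular": [0, 33, -0.2]}
    - {"fingers": 0, "delta_pos": [50, 24, 100], "angular": [0, 41, -0.2]}
    - {"fingers": 0, "delta_pos": [50, 24, 120], "angular": [0, 45, -0.2]}
    - {"fingers": 0, "delta_pos": [50, 24, 120], "angular": [0, 45, -0.2]}
    - {"fingers": 0, "delta_pos": [50, 24, 120], "angular": [0, 45, -0.2]}

```text
clock: 2.5
tool_pos: [0.5211, 0.0851, 0.3074]
orientation: [178.9, -41.3, -8.0]
force: [0.8, 0.4, -0.6]
opening: 0.0002
gripper_force: 0.0
```

Run:
```python
from h import *
import cv2
o=ctrl.get_obs();print(o["tool_pos"],o["orientation"],o["joint_pos"].round(1),o["clock"])
deltas(*inring(0,0,-.06))
b=ctrl.snapshot("top")[200:330,260:420,::-1];a=ctrl.snapshot("side")[130:290,200:340,::-1]
f=lambda i:cv2.resize(i,(400,500*1),interpolation=2)
cv2.imwrite("pics/pre.png",np.hstack([cv2.resize(a,(420,480),interpolation=2),cv2.resize(b,(380,309)) if 0 else cv2.copyMakeBorder(cv2.resize(b,(376,306),interpolation=2),0,174,0,0,0)]))
```

```text
[0.52106114 0.08505383 0.30738607] [178.92300061 -41.32060186  -7.98979091] [ 42.6 -16.3 -58.2  61.1 -36.6  -8.3] 2.5
d [-64.7, 21.9, 74.0] w [0.97, 3.68, 0.15]
```

View pics/pre.png

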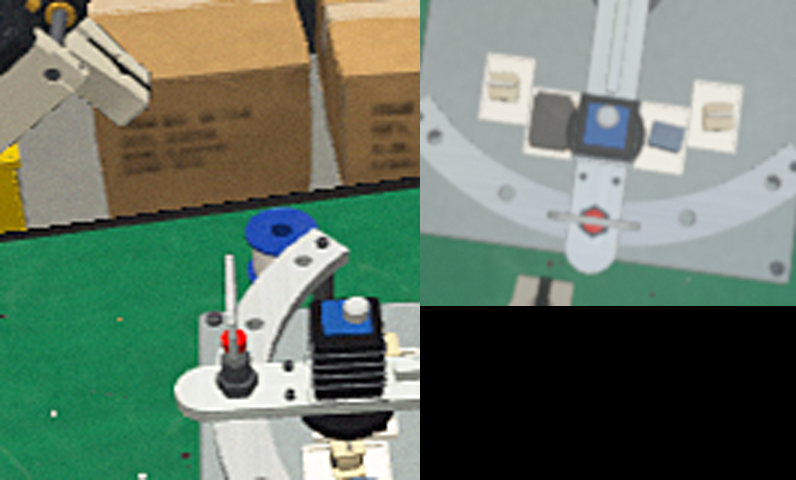

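The picture shows shut fingertips about 20 mm thick, well above and in front of the ring. Joint 3 sits on its -58° limit. I'll fit a small kinematic model and choose a tilt and azimuth that the arm can reach.

```bash
cat > kin.py <<'E'
from h import *
from scipy.optimize import least_squares
Q=np.array([[91.793,20.588,.639,-.017,-70.135,-16.504],[64.9,-4.3,-13.3,0,-80.9,16.9],[37,-4.2,-11.8,0,-82.4,44.6],[42.6,-16.3,-58.2,61.1,-36.6,-8.3]])
X=np.array([[.17136,.65244,.22571],[.34893,.29278,.34763],[.4473,.09651,.35938],[.52106,.08505,.30739]])
E4=[178.923,-41.3206,-7.9898]
def fk(q,p,s):
    h,L1,L2,a1,a2,T=p;r=np.radians(q);e=lambda ax,a:R.from_rotvec(np.array(ax)*a).as_matrix()
    A=e([0,0,1],r[0]);B=A@e([0,1,0],r[1]-r[2])   # forearm frame, x along it
    W=np.array([0,0,h])+A@np.array([L1*np.sin(r[1]),a1,L1*np.cos(r[1])])+B@np.array([L2,0,0])
    C=B@e([1,0,0],s[0]*r[3])@e([0,1,0],-r[4])   # j5=-90+.. -> x axis points down
    D=C@e([1,0,0],s[1]*r[5])
    P=W+C@np.array([T,a2,0])
    # tool: z along x of D, q6=0 -> x is right
    M=np.stack([-D[:,1],D[:,2],D[:,0]],1)
    M=np.stack([M[:,0],np.cross(D[:,0],M[:,0]),D[:,0]],1)
    return P,M
E
cat > fit.py <<'E'
from kin import *
import itertools
for s in itertools.product((1,-1),(1,-1)):
    f=lambda p:np.concatenate([fk(q,p,s)[0]-x for q,x in zip(Q,X)])
    r=least_squares(f,[.2,.6,.46,-.1,-.1,.38]);
    print(s,r.x.round(4),abs(r.fun).max().round(4),[R.from_matrix(fk(q,r.x,s)[1]).as_euler('xyz',degrees=True).round(1).tolist() for q in Q[[0,2,3]]])
E
python3 fit.py
```

```text
(1, 1) [-0.0172  0.568   0.4708 -0.5089  0.3161  0.1322] 0.0129 [[179.9, 0.0, 18.3], [-180.0, 0.0, -97.6], [178.9, 41.3, -86.9]]
(1, -1) [-0.0172  0.568   0.4708 -0.5089  0.3161  0.1322] 0.0129 [[179.9, -0.0, -14.7], [180.0, 0.0, -8.4], [164.9, 39.0, -108.4]]
(-1, 1) [ 1.980e-01  6.019e-01  4.634e-01 -3.000e-04 -1.916e-01  3.778e-01] 0.0003 [[179.9, 0.0, 18.3], [-180.0, 0.0, -97.6], [164.9, -39.0, 13.6]]
(-1, -1) [ 1.980e-01  6.019e-01  4.634e-01 -3.000e-04 -1.916e-01  3.778e-01] 0.0003 [[179.9, -0.0, -14.7], [180.0, 0.0, -8.4], [178.9, -41.3, -7.9]]
```

```bash
cat >> kin.py <<'E'
p0=[.198,.6019,.4634,-.0003,-.1916,.3778];S=(-1,-1)
lo=np.array([-176,-82,-58.2,-173.8,-174.7,-.2]);lo[5]=-173.6;hi=np.array([176,121.7,71.7,95.4,-.2,173.6])
def ik(pos,M,q0):
    def f(q):
        P,m=fk(q,p0,S);return np.r_[(P-pos)*1000,R.from_matrix(m.T@M).as_rotvec(degrees=True)]
    r=least_squares(f,np.clip(q0,lo+.5,hi-.5),bounds=(lo,hi));return r.x,abs(r.fun).max()
E
python3 - <<'E'
from kin import *
for tilt in(35,40,45,50):
  for da in(-10,0,10,20,30):
    out=[];q=Q[3]
    for sw,dz,dep in[(0,0,-.06),(0,0,.022),(0,.022,.022),(-.175,.022,.022),(-.349,.022,.022),(-.349,0,.022),(-.349,0,-.06)]:
        c,az=ring(sw);M=Rt(az+da,tilt);best=min((ik(c+[0,0,dz]+M[:,2]*dep,M,g) for g in(q,Q[3],[30,-10,-50,20,-30,30])),key=lambda t:t[1])
        q=best[0];out.append((round(best[1],1),*q[[2,3,4]].round(0).astype(int).tolist()))
    print(tilt,da,out)
E
```

```text
35 -10 [(np.float64(2.0), -58, 57, -34), (np.float64(5.4), -58, 71, -24), (np.float64(3.6), -58, 70, -24), (np.float64(0.0), -57, 73, -32), (np.float64(0.0), -49, 59, -42), (np.float64(0.0), -51, 63, -39), (np.float64(0.0), -46, 48, -50)]
35 0 [(np.float64(3.9), -58, 53, -27), (np.float64(7.6), -58, 67, -16), (np.float64(5.6), -58, 67, -17), (np.float64(1.8), -58, 77, -25), (np.float64(0.0), -54, 70, -34), (np.float64(0.0), -56, 77, -32), (np.float64(0.0), -51, 55, -43)]
35 10 [(np.float64(3.7), -58, 46, -20), (np.float64(7.7), -58, 59, -8), (np.float64(5.8), -58, 60, -10), (np.float64(4.2), -58, 75, -18), (np.float64(0.0), -58, 84, -25), (np.float64(0.8), -58, 90, -23), (np.float64(0.0), -56, 62, -35)]
35 20 [(np.float64(1.4), -58, 38, -13), (np.float64(4.6), -58, 47, -1), (np.float64(3.4), -58, 50, -3), (np.float64(5.4), -58, 71, -10), (np.float64(1.7), -58, 91, -16), (np.float64(3.3), -58, 93, -16), (np.float64(0.9), -58, 66, -26)]
35 30 [(np.float64(0.0), -51, 13, -16), (np.float64(1.2), -54, 22, 0), (np.float64(0.2), -57, 33, 0), (np.float64(4.3), -58, 61, -3), (np.float64(3.4),
[... 2944 characters left out ...]
p.float64(14.9), -58, 25, -8), (np.float64(4.1), -35, -87, 0), (np.float64(6.2), -35, -87, 0), (np.float64(12.7), -34, -95, 0), (np.float64(7.3), -58, 90, -37), (np.float64(8.2), -58, 91, -37), (np.float64(8.1), -58, 69, -45)]
50 20 [(np.float64(6.8), -41, -61, -6), (np.float64(2.9), -36, -67, 0), (np.float64(4.5), -37, -62, -1), (np.float64(6.3), -34, -89, 0), (np.float64(12.2), -58, 93, -27), (np.float64(13.6), -58, 94, -27), (np.float64(14.1), -58, 66, -36)]
50 30 [(np.float64(1.8), -45, -33, -6), (np.float64(0.0), -34, -61, -11), (np.float64(0.0), -41, -36, -1), (np.float64(5.9), -34, -76, 0), (np.float64(8.2), -32, -91, 0), (np.float64(8.0), -32, -91, 0), (np.float64(9.3), -38, -92, 0)]
```

```bash
cat > srch.py <<'E'
from kin import *
seeds=[Q[3],[30,-10,-50,20,-30,30],[0,-10,-50,-90,-40,90],[50,-10,-40,60,-60,-40]]
for tilt in(35,40,45,50,55):
  for az in(-60,-50,-40,-30,-20,30,40,50):
    out=[]
    for sw,dz,dep in[(0,0,-.05),(0,0,.018),(0,.022,.018),(-.175,.022,.018),(-.349,.022,.018),(-.349,0,.018),(-.349,0,-.05)]:
        c,a=ring(sw);M=Rt(az,tilt);b=min((ik(c+[0,0,dz]+M[:,2]*dep,M,g) for g in seeds),key=lambda t:t[1])
        out.append((float(round(b[1],1)),*b[0][[0,2,3,4]].round(0).astype(int).tolist()))
    if sum(o[0]for o in out)<6:print(tilt,az,out)
E
timeout 500 python3 srch.py
```

```text
35 -60 [(0.0, 48, -40, 39, -60), (0.0, 42, -46, 47, -50), (0.0, 43, -44, 44, -53), (0.0, 45, -40, 42, -55), (0.0, 47, -36, 41, -57), (0.0, 47, -38, 43, -54), (0.0, 52, -33, 37, -63)]
35 -50 [(0.0, 48, -46, 45, -54), (0.0, 40, -51, 56, -44), (0.0, 41, -49, 52, -47), (0.0, 44, -46, 50, -49), (0.0, 46, -42, 48, -50), (0.0, 46, -44, 50, -48), (0.0, 52, -39, 42, -57)]
35 -40 [(0.0, 46, -52, 51, -47), (0.0, 35, -56, 67, -37), (0.0, 37, -54, 61, -40), (0.0, 41, -51, 58, -42), (0.0, 44, -48, 56, -43), (0.0, 42, -50, 60, -41), (0.0, 51, -45, 48, -50)]
35 -30 [(0.0, 42, -57, 59, -40), (1.7, 31, -58, 72, -31), (0.3, 31, -58, 71, -32), (0.0, 36, -56, 69, -34), (0.0, 39, -53, 66, -36), (0.0, 37, -55, 73, -34), (0.0, 48, -51, 55, -43)]
35 30 [(0.0, 21, -39, -12, -24), (0.0, 21, -38, -17, -17), (0.0, 22, -37, -14, -19), (0.0, 28, -41, -5, -14), (0.0, 31, -43, 4, -10), (0.0, 31, -46, 7, -5), (0.0, 32, -44, 3, -17)]
35 40 [(0.0, 11, -29, -28, -36), (0.0, 13, -29, -33, -30), (0.0, 13, -28, -30, -31), (0.0, 19, -29, -26, -28), (0.0, 24, -29, -23, -25), (0.0, 23, -30, -25, -23), (0.0, 22, -31, -21, -29)
[... 2605 characters left out ...]
0.0, 41, -58, 74, -53), (0.0, 43, -57, 71, -54), (0.0, 47, -53, 67, -56), (0.0, 49, -49, 64, -57), (0.0, 48, -51, 67, -56), (0.0, 57, -47, 56, -62)]
50 30 [(0.0, 0, -33, -56, -28), (0.2, 0, -30, -65, -25), (0.0, 3, -30, -60, -24), (0.0, 11, -31, -57, -18), (0.0, 18, -32, -51, -11), (0.0, 13, -30, -62, -14), (0.0, 22, -38, -40, -10)]
55 -60 [(0.0, 56, -48, 53, -68), (0.0, 47, -52, 63, -62), (0.0, 47, -51, 61, -63), (0.0, 50, -47, 58, -65), (0.0, 52, -43, 56, -67), (0.0, 52, -44, 57, -65), (0.0, 59, -39, 49, -71)]
55 -50 [(0.0, 55, -56, 63, -62), (1.4, 43, -58, 75, -57), (0.2, 44, -58, 75, -58), (0.0, 47, -55, 71, -59), (0.0, 50, -51, 68, -61), (0.0, 49, -52, 70, -59), (0.0, 59, -48, 59, -65)]
```

```bash
cat > srch2.py <<'E'
from kin import *
OFF=.0543
def M2(az,tilt,sg):   # tool y in the upright plane, sg=+1: y up
    m=Rt(az,tilt);return np.stack([-sg*m[:,1]*-1 if 0 else np.cross(sg*m[:,0],m[:,2]),sg*m[:,0],m[:,2]],1)
def pose(sw,dz,dep,da,tilt,sg):
    c,a=ring(sw);m=M2(a+da,tilt,sg);return c+[0,0,dz]+m[:,2]*dep+sg*m[:,1]*OFF,m
if __name__=="__main__":
  seeds=[Q[3],[30,-10,-50,20,-30,-80],[30,-10,-50,20,-30,80],[50,-10,-40,60,-60,-120]]
  for sg in(1,-1):
   for tilt in(40,45,50):
    for da in(-20,-10,0,10):
     out=[]
     for sw,dz,dep in[(0,0,-.05),(0,0,.02),(0,.02,.02),(-.175,.02,.02),(-.349,.02,.02),(-.349,0,.02),(-.349,0,-.05)]:
        b=min((ik(*pose(sw,dz,dep,da,tilt,sg),g) for g in seeds),key=lambda t:t[1])
        out.append((float(round(b[1],1)),*b[0][[0,2,3,4,5]].round(0).astype(int).tolist()))
     print(sg,tilt,da,out)
E
timeout 500 python3 srch2.py
python3 - <<'E'
from h import *
import cv2
a=ctrl.snapshot("side")[60:190,150:270,::-1]
b=ctrl.snapshot("top")[310:470,240:400,::-1]
cv2.imwrite("pics/grip.png",np.hstack([cv2.resize(a,(400,433),interpolation=2),cv2.resize(b,(400,433),interpolation=2)]))
E
```

```text
1 40 -20 [(0.0, 35, -57, 69, -38, 59), (0.9, 21, -58, 89, -29, 49), (0.0, 22, -58, 87, -30, 52), (0.0, 35, -52, 68, -42, 50), (0.0, 42, -44, 56, -51, 47), (0.0, 41, -45, 58, -49, 44), (0.0, 49, -41, 49, -58, 49)]
1 40 -10 [(1.9, 30, -58, 71, -30, 69), (3.4, 15, -58, 95, -20, 57), (1.8, 15, -58, 94, -20, 58), (0.0, 28, -56, 81, -33, 52), (0.0, 38, -48, 65, -43, 50), (0.0, 37, -50, 69, -42, 46), (0.0, 47, -46, 56, -50, 53)]
1 40 0 [(4.0, 26, -58, 68, -22, 84), (5.9, 11, -58, 95, -13, 69), (4.2, 10, -58, 95, -12, 69), (0.6, 19, -57, 95, -23, 54), (0.0, 32, -53, 77, -35, 52), (0.0, 30, -54, 83, -33, 47), (0.0, 43, -51, 65, -42, 57)]
1 40 10 [(4.4, 22, -58, 62, -13, 102), (7.7, 6, -57, 95, -3, 81), (5.9, 6, -57, 95, -3, 81), (3.4, 15, -57, 95, -15, 65), (0.0, 23, -55, 94, -25, 52), (1.1, 22, -56, 95, -25, 50), (0.0, 35, -56, 76, -32, 61)]
1 45 -20 [(2.3, 37, -58, 72, -42, 54), (3.5, 24, -58, 88, -34, 47), (2.3, 24, -58, 88, -34, 48), (0.0, 35, -55, 77, -44, 41), (0.0, 43, -46, 62, -53, 41), (0.0, 42, -48, 64, -52, 38), (0.0, 51, -44, 54, -60, 42)]
1 45 -10 [(5.6, -14, -49, -174, 0, -9), (
[... 3484 characters left out ...]
, 58, -62, -144)]
-1 50 -10 [(9.9, 37, -58, 70, -38, -115), (10.1, 22, -58, 90, -29, -125), (8.8, 21, -58, 90, -29, -124), (2.5, 29, -58, 92, -40, -140), (0.0, 39, -54, 80, -49, -145), (0.0, 37, -55, 84, -48, -149), (0.0, 50, -53, 69, -55, -142)]
-1 50 0 [(14.0, 31, -58, 66, -27, -97), (13.7, 14, -58, 95, -18, -115), (12.0, 14, -58, 95, -18, -114), (5.7, 24, -58, 95, -32, -132), (0.8, 30, -57, 95, -41, -144), (2.0, 31, -57, 95, -41, -146), (0.4, 43, -58, 82, -47, -141)]
-1 50 10 [(14.3, 24, -58, 54, -12, -71), (6.7, -3, -34, -117, 0, 119), (7.3, -5, -35, -125, 0, 130), (10.3, 20, -57, 95, -23, -119), (4.6, 28, -56, 95, -34, -134), (5.6, 28, -56, 95, -35, -136), (4.6, 39, -58, 82, -40, -129)]
```

View pics/grip.png

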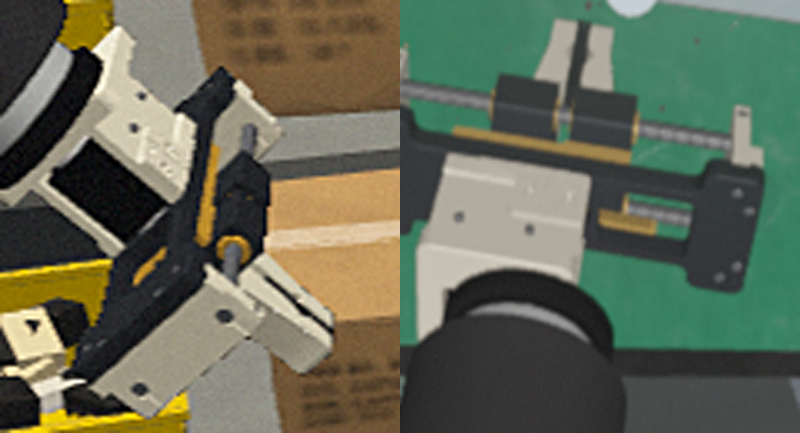

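Each fingertip tapers to about 13 mm, seen at about (555-612, 25) in the right half. I'll use one finger with the gripper open and the closing axis in the upright plane, so the lower finger goes in the ring and the other stays above it.

```bash
cat > pl.py <<'E'
from kin import *
import srch2
OFF=.050
def M2(az,tilt):return srch2.M2(az,tilt,1)
def pose(sw,dz,dep,az=-35,tilt=40):
    c,_=ring(sw);m=M2(az,tilt);return c+[0,0,dz]+m[:,2]*dep+m[:,1]*OFF,m
def go(pos,m):
    o=ctrl.get_obs();R0=R.from_euler('xyz',o["orientation"],degrees=True).as_matrix()
    print("tcp",o["tool_pos"].round(4),"F",o["force"].round(1),"t",o["clock"],"tgt",np.round(pos,4),"d",(R0.T@(pos-o["tool_pos"])*1000).round(1).tolist(),"w",R.from_matrix(R0.T@m).as_rotvec(degrees=True).round(2).tolist())
E
python3 - <<'E'
from pl import *
seeds=[Q[3],[30,-10,-50,20,-30,-80],[30,-10,-50,20,-30,80]]
for tilt,az in[(40,-30),(40,-35),(38,-35),(43,-38),(45,-40)]:
  print(tilt,az)
  for k in[(0,0,-.05),(0,0,.016),(0,.026,.016),(-.349,.026,.016),(-.349,0,.016),(-.349,0,-.05)]:
    b=min((ik(*pose(*k,az,tilt),g) for g in seeds),key=lambda t:t[1]);print(k,b[1].round(2),b[0].round(0))
go(*pose(0,.0,-.06))
E
```

```text
40 -30
(0, 0, -0.05) 0.0 [ 37.  -2. -57.  68. -40.  57.]
(0, 0, 0.016) 0.74 [ 23.   4. -58.  86. -31.  49.]
(0, 0.026, 0.016) 0.0 [ 26.   2. -57.  80. -33.  53.]
(-0.349, 0.026, 0.016) 0.0 [ 35.   6. -52.  73. -38.  52.]
(-0.349, 0, 0.016) 0.0 [ 32.   8. -54.  80. -35.  47.]
(-0.349, 0, -0.05) 0.0 [ 44.   3. -51.  63. -44.  55.]
40 -35
(0, 0, -0.05) 0.0 [ 40.  -1. -55.  63. -44.  55.]
(0, 0, 0.016) 0.0 [ 27.   5. -57.  81. -35.  46.]
(0, 0.026, 0.016) 0.0 [ 30.   3. -55.  74. -37.  52.]
(-0.349, 0.026, 0.016) 0.0 [ 38.   8. -49.  67. -42.  51.]
(-0.349, 0, 0.016) 0.0 [ 36.   9. -52.  73. -40.  46.]
(-0.349, 0, -0.05) 0.0 [ 46.   5. -48.  59. -48.  53.]
38 -35
(0, 0, -0.05) 0.0 [ 40.  -1. -53.  59. -44.  59.]
(0, 0, 0.016) 0.0 [ 27.   5. -56.  76. -34.  50.]
(0, 0.026, 0.016) 0.0 [ 31.   3. -54.  69. -37.  56.]
(-0.349, 0.026, 0.016) 0.0 [ 38.   8. -48.  63. -41.  55.]
(-0.349, 0, 0.016) 0.0 [ 36.   9. -50.  69. -39.  50.]
(-0.349, 0, -0.05) 0.0 [ 46.   5. -47.  56. -47.  57.]
43 -38
(0, 0, -0.05) 0.0 [ 42.   1. -55.  65. -48.  48.]
(0, 0, 0.016) 0.0 [ 28.   6. -58.  83. -39.  40.]
(0, 0.026, 0.016) 0.0 [ 31.   4. -56.  76. -41.  46.]
(-0.349, 0.026, 0.016) 0.0 [ 40.   8. -50.  69. -46.  46.]
(-0.349, 0, 0.016) 0.0 [ 38.  10. -52.  74. -43.  41.]
(-0.349, 0, -0.05) 0.0 [ 48.   6. -49.  61. -51.  47.]
45 -40
(0, 0, -0.05) 0.0 [ 43.   2. -56.  66. -50.  44.]
(0, 0, 0.016) 0.07 [ 30.   6. -58.  83. -42.  37.]
(0, 0.026, 0.016) 0.0 [ 33.   5. -56.  77. -44.  42.]
(-0.349, 0.026, 0.016) 0.0 [ 41.   9. -50.  69. -48.  42.]
(-0.349, 0, 0.016) 0.0 [ 39.  11. -52.  74. -46.  38.]
(-0.349, 0, -0.05) 0.0 [ 49.   7. -49.  61. -54.  44.]
tcp [0.521  0.085  0.3074] F [ 0.1 -0.1 -0.2] t 2.7 tgt [0.5596 0.0561 0.2451] d [-9.4, 21.9, 75.1] w [-11.28, -13.47, -68.9]
```

```bash
sed -i 's/az=-35/az=-37/' pl.py
python3 - <<'E'
from pl import *
go(*pose(0,.0,-.09))
E
```

```text
tcp [0.521  0.085  0.3074] F [ 0.1 -0.1 -0.2] t 2.7 tgt [0.5442 0.0677 0.2681] d [-6.9, 13.0, 46.5] w [-12.2, -14.4, -67.28]
```

Request:
apply_moves:
  deltas:
    - {"fingers": 87.6, "delta_pos": [0, 0, 0], "angular": [-1.2, -1.4, -6.7]}
    - {"fingers": 87.6, "delta_pos": [0, 0, 0], "angular": [-2.4, -2.9, -13.4]}
    - {"fingers": 87.6, "delta_pos": [0, 0, 0], "angular": [-4.9, -5.8, -27]}
    - {"fingers": 87.6, "delta_pos": [0, 0, 0], "angular": [-7.3, -8.6, -40.4]}
    - {"fingers": 87.6, "delta_pos": [-3, 6, 23], "angular": [-9.8, -11.5, -53.8]}
    - {"fingers": 87.6, "delta_pos": [-7, 13, 46], "angular": [-12.2, -14.4, -67.3]}
    - {"fingers": 87.6, "delta_pos": [-7, 13, 46], "angular": [-12.2, -14.4, -67.3]}
    - {"fingers": 87.6, "delta_pos": [-7, 13, 46], "angular": [-12.2, -14.4, -67.3]}
    - {"fingers": 87.6, "delta_pos": [-7, 13, 46], "angular": [-12.2, -14.4, -67.3]}
    - {"fingers": 87.6, "delta_pos": [-7, 13, 46], "angular": [-12.2, -14.4, -67.3]}

```text
clock: 3.7
tool_pos: [0.544, 0.0685, 0.268]
orientation: [140.0, 0.1, 53.1]
force: [0.7, -0.8, 0.4]
opening: 0.0747
gripper_force: 0.0
```

Run:
```python
from pl import *
go(*pose(0,.0,-.09));print(ctrl.get_obs()["joint_pos"].round(1))
```

```text
tcp [0.544  0.0685 0.268 ] F [ 0.7 -0.8  0.4] t 3.7 tgt [0.5442 0.0677 0.2681] d [-0.5, 0.5, 0.3] w [0.02, 0.04, 0.15]
[ 47.5  -2.8 -51.   54.  -52.3  57.2]
```

Request:
apply_moves:
  deltas:
    - {"fingers": 87.6, "delta_pos": [0, 0, 20], "angular": [0, 0, 0]}
    - {"fingers": 87.6, "delta_pos": [0, 0, 40], "angular": [0, 0, 0]}
    - {"fingers": 87.6, "delta_pos": [-0.5, 0.5, 62], "angular": [0, 0, 0]}
    - {"fingers": 87.6, "delta_pos": [-0.5, 0.5, 62], "angular": [0, 0, 0]}
    - {"fingers": 87.6, "delta_pos": [-0.5, 0.5, 62], "angular": [0, 0, 0]}
    - {"fingers": 87.6, "delta_pos": [-0.5, 0.5, 62], "angular": [0, 0, 0]}

```text
clock: 4.3
tool_pos: [0.5762, 0.0437, 0.2226]
orientation: [139.9, -0.1, 53.0]
force: [-0.0, -0.5, 0.1]
opening: 0.0873
gripper_force: 0.0
```

Run:
```python
from pl import *
import cv2
go(*pose(0,.0,.016));print(ctrl.get_obs()["opening"])
b=ctrl.snapshot("top")[225:345,260:380,::-1];a=ctrl.snapshot("side")[160:280,210:330,::-1]
cv2.imwrite("pics/near.png",np.hstack([cv2.resize(a,(400,400),interpolation=2),cv2.resize(b,(400,400),interpolation=2)]))
m=M2(-37,40);o=ctrl.get_obs();tip=o["tool_pos"]-m[:,1]*.0438
for n in("top","side"):print(n,"tip inner",proj(n,tip),"ring c",proj(n,ring(0)[0]),proj(n,ring(0)[0]+[0,0,.02475]))
```

```text
tcp [0.5762 0.0437 0.2226] F [-0.  -0.5  0.1] t 4.3 tgt [0.5986 0.0267 0.1869] d [-0.1, -1.4, 45.4] w [0.07, -0.08, -0.09]
0.08727679026978089
top tip inner (np.float64(328.69516303420534), np.float64(300.1887687030942)) ring c (np.float64(333.86013613512034), np.float64(293.7957859759944)) (np.float64(333.8052803214951), np.float64(293.7210323581545))
side tip inner (np.float64(268.0152333356217), np.float64(219.6989068020418)) ring c (np.float64(275.2935048554284), np.float64(233.11994949723052)) (np.float64(274.55546662836105), np.float64(223.02376283277653))
```

View pics/near.png

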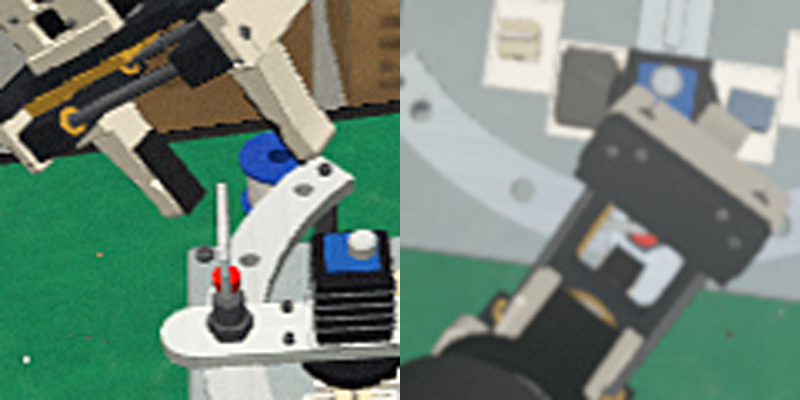

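The left view shows the lower finger's pad tip edge from (178,215) to (203,192), midpoint about (190,203). Its predicted place is (193,199), so the two agree, and the ring stands at x≈222 just beyond it. The upper finger is well above the camera, so I insert now.

Request:
apply_moves:
  deltas:
    - {"fingers": 87.6, "delta_pos": [0, -1, 8], "angular": [0, 0, 0]}
    - {"fingers": 87.6, "delta_pos": [0, -1.4, 16], "angular": [0, 0, 0]}
    - {"fingers": 87.6, "delta_pos": [0, -1.4, 24], "angular": [0, 0, 0]}
    - {"fingers": 87.6, "delta_pos": [0, -1.4, 32], "angular": [0, 0, 0]}
    - {"fingers": 87.6, "delta_pos": [0, -1.4, 38], "angular": [0, 0, 0]}
    - {"fingers": 87.6, "delta_pos": [0, -1.4, 42], "angular": [0, 0, 0]}
    - {"fingers": 87.6, "delta_pos": [0, -1.4, 45], "angular": [0, 0, 0]}
    - {"fingers": 87.6, "delta_pos": [0, -1.4, 45], "angular": [0, 0, 0]}

```text
clock: 5.2
tool_pos: [0.5985, 0.0267, 0.1864]
orientation: [139.9, -0.0, 53.0]
force: [0.6, -0.4, 0.0]
opening: 0.0873
gripper_force: 0.0
```

Run:
```python
from pl import *
import cv2
go(*pose(0,.0,.016));go(*pose(0,.014,.016));go(*pose(0,.024,.016));print(ctrl.get_obs()["joint_pos"].round(1))
b=ctrl.snapshot("top")[225:345,260:380,::-1];a=ctrl.snapshot("side")[160:280,210:330,::-1]
cv2.imwrite("pics/in.png",np.hstack([cv2.resize(a,(400,400),interpolation=2),cv2.resize(b,(400,400),interpolation=2)]))
```

```text
tcp [0.5985 0.0267 0.1864] F [ 0.6 -0.4  0. ] t 5.2 tgt [0.5986 0.0267 0.1869] d [0.1, 0.4, -0.3] w [0.06, -0.04, 0.0]
tcp [0.5985 0.0267 0.1864] F [ 0.6 -0.4  0. ] t 5.2 tgt [0.5986 0.0267 0.2009] d [0.1, 9.4, -11.0] w [0.06, -0.04, 0.0]
tcp [0.5985 0.0267 0.1864] F [ 0.6 -0.4  0. ] t 5.2 tgt [0.5986 0.0267 0.2109] d [0.1, 15.8, -18.6] w [0.06, -0.04, 0.0]
[ 28.1   5.3 -56.9  78.6 -36.5  45.3]
```

View pics/in.png

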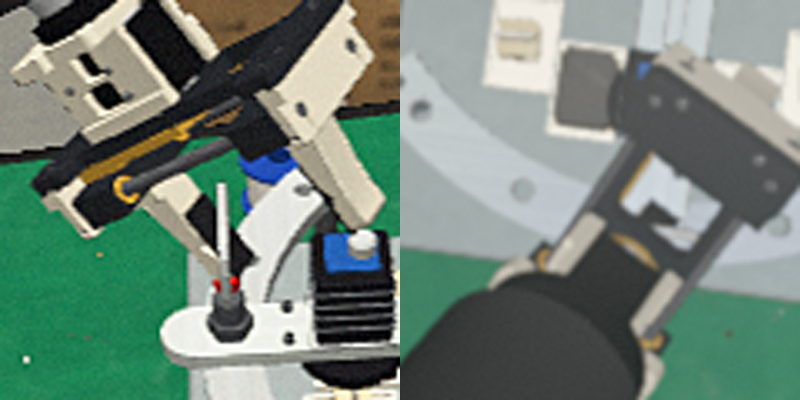

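The finger passes through the ring behind the stirrup bar at left (215,240), with no contact force. Next I lift slowly.

Request:
apply_moves:
  deltas:
    - {"fingers": 87.6, "delta_pos": [0, 2.6, -3.1], "angular": [0, 0, 0]}
    - {"fingers": 87.6, "delta_pos": [0, 5.1, -6.1], "angular": [0, 0, 0]}
    - {"fingers": 87.6, "delta_pos": [0, 7.7, -9.2], "angular": [0, 0, 0]}
    - {"fingers": 87.6, "delta_pos": [0, 9, -10.7], "angular": [0, 0, 0]}
    - {"fingers": 87.6, "delta_pos": [0, 10.3, -12.3], "angular": [0, 0, 0]}
    - {"fingers": 87.6, "delta_pos": [0, 10.3, -12.3], "angular": [0, 0, 0]}

```text
clock: 5.9
tool_pos: [0.5978, 0.0266, 0.2019]
orientation: [140.0, 0.0, 53.0]
force: [-3.3, 0.8, -5.3]
opening: 0.0876
gripper_force: 3.1
```

Run:
```python
from pl import *
go(*pose(0,.024,.016))
```

```text
tcp [0.5978 0.0266 0.2019] F [-3.3  0.8 -5.3] t 5.9 tgt [0.5986 0.0267 0.2109] d [0.6, 6.2, -6.5] w [0.01, -0.0, 0.04]
```

Request:
apply_moves:
  deltas:
    - {"fingers": 87.6, "delta_pos": [0.3, 2, -2.3], "angular": [0, 0, 0]}
    - {"fingers": 87.6, "delta_pos": [0.6, 4, -4.6], "angular": [0, 0, 0]}
    - {"fingers": 87.6, "delta_pos": [0.6, 6.4, -7], "angular": [0, 0, 0]}
    - {"fingers": 87.6, "delta_pos": [0.6, 6.4, -7], "angular": [0, 0, 0]}
    - {"fingers": 87.6, "delta_pos": [0.6, 6.4, -7], "angular": [0, 0, 0]}

```text
clock: 6.4
tool_pos: [0.5983, 0.0266, 0.211]
orientation: [140.0, 0.1, 53.0]
force: [-6.9, 0.8, -8.0]
opening: 0.0876
gripper_force: 4.9
```

Run:
```python
from pl import *
go(*pose(0,.025,.016))
for s in (-.03,-.06,-.09,-.13,-.17,-.21,-.25):go(*pose(s,.025,.016))
```

```text
tcp [0.5983 0.0266 0.211 ] F [-6.9  0.8 -8. ] t 6.4 tgt [0.5986 0.0267 0.2119] d [0.3, 0.7, -0.5] w [-0.01, 0.03, 0.05]
tcp [0.5983 0.0266 0.211 ] F [-6.9  0.8 -8. ] t 6.4 tgt [0.5996 0.033  0.2119] d [5.9, -1.6, -2.4] w [-0.01, 0.03, 0.05]
tcp [0.5983 0.0266 0.211 ] F [-6.9  0.8 -8. ] t 6.4 tgt [0.6008 0.0391 0.2119] d [11.5, -3.7, -4.2] w [-0.01, 0.03, 0.05]
tcp [0.5983 0.0266 0.211 ] F [-6.9  0.8 -8. ] t 6.4 tgt [0.6021 0.0453 0.2119] d [17.3, -5.7, -5.9] w [-0.01, 0.03, 0.05]
tcp [0.5983 0.0266 0.211 ] F [-6.9  0.8 -8. ] t 6.4 tgt [0.6042 0.0534 0.2119] d [25.0, -8.1, -7.9] w [-0.01, 0.03, 0.05]
tcp [0.5983 0.0266 0.211 ] F [-6.9  0.8 -8. ] t 6.4 tgt [0.6067 0.0615 0.2119] d [32.9, -10.4, -9.8] w [-0.01, 0.03, 0.05]
tcp [0.5983 0.0266 0.211 ] F [-6.9  0.8 -8. ] t 6.4 tgt [0.6094 0.0694 0.2119] d [40.9, -12.3, -11.5] w [-0.01, 0.03, 0.05]
tcp [0.5983 0.0266 0.211 ] F [-6.9  0.8 -8. ] t 6.4 tgt [0.6125 0.0772 0.2119] d [49.0, -14.1, -13.0] w [-0.01, 0.03, 0.05]
```

Request:
apply_moves:
  deltas:
    - {"fingers": 87.6, "delta_pos": [3, -0.5, -1.5], "angular": [0, 0, 0]}
    - {"fingers": 87.6, "delta_pos": [6, -1.6, -2.4], "angular": [0, 0, 0]}
    - {"fingers": 87.6, "delta_pos": [9, -2.7, -3.4], "angular": [0, 0, 0]}
    - {"fingers": 87.6, "delta_pos": [11.5, -3.7, -4.2], "angular": [0, 0, 0]}
    - {"fingers": 87.6, "delta_pos": [14.5, -4.7, -5], "angular": [0, 0, 0]}
    - {"fingers": 87.6, "delta_pos": [17.3, -5.7, -5.9], "angular": [0, 0, 0]}
    - {"fingers": 87.6, "delta_pos": [21, -6.9, -6.9], "angular": [0, 0, 0]}
    - {"fingers": 87.6, "delta_pos": [25, -8.1, -7.9], "angular": [0, 0, 0]}
    - {"fingers": 87.6, "delta_pos": [25, -8.1, -7.9], "angular": [0, 0, 0]}

```text
clock: 7.3
tool_pos: [0.605, 0.0544, 0.2121]
orientation: [140.0, 0.0, 53.1]
force: [-3.8, 1.1, -11.5]
opening: 0.0879
gripper_force: 5.2
```

Run:
```python
from pl import *
import cv2
for s in(-.17,-.21,-.25,-.29):go(*pose(s,.025,.016))
b=ctrl.snapshot("top")[200:345,240:385,::-1];a=ctrl.snapshot("side")[160:280,210:330,::-1]
cv2.imwrite("pics/sw1.png",np.hstack([cv2.resize(a,(400,400),interpolation=2),cv2.resize(b,(400,400),interpolation=2)]))
```

```text
tcp [0.605  0.0544 0.2121] F [ -3.8   1.1 -11.5] t 7.3 tgt [0.6067 0.0615 0.2119] d [6.6, -2.4, -1.7] w [0.0, -0.04, 0.06]
tcp [0.605  0.0544 0.2121] F [ -3.8   1.1 -11.5] t 7.3 tgt [0.6094 0.0694 0.2119] d [14.6, -4.4, -3.4] w [0.0, -0.04, 0.06]
tcp [0.605  0.0544 0.2121] F [ -3.8   1.1 -11.5] t 7.3 tgt [0.6125 0.0772 0.2119] d [22.7, -6.1, -4.9] w [0.0, -0.04, 0.06]
tcp [0.605  0.0544 0.2121] F [ -3.8   1.1 -11.5] t 7.3 tgt [0.6158 0.0849 0.2119] d [30.9, -7.6, -6.1] w [0.0, -0.04, 0.06]
```

View pics/sw1.png

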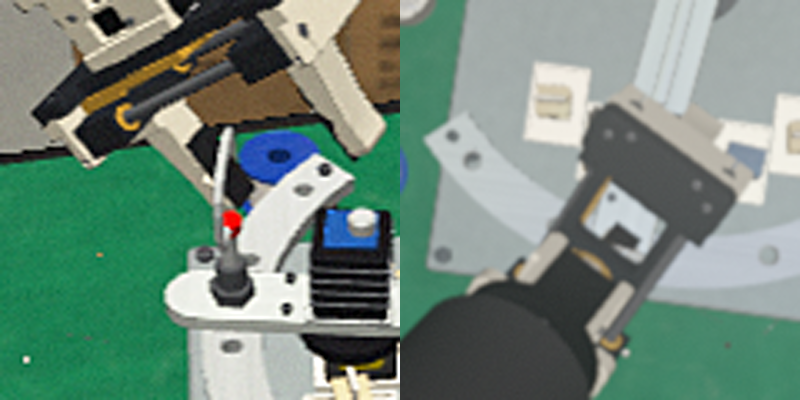

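The arm has swung with the finger: the middle hole shows at left (232,346), and the camera knob has moved to left (362,222). I'll get the angle from the knob.

```bash
cat > ang.py <<'E'
from pl import *
K,e=tri((350/3.5+240,313/3.5+160),(314/4+240,152/4+195))
d=K[:2]-PIV;A0=np.arctan2(d[1],d[0])
def ang(u,v):
    k=onz("side",u,v,K[2]);d=k[:2]-PIV;return (A0-np.arctan2(d[1],d[0])) if 0 else (np.arctan2(d[1],d[0])-A0+np.pi)%(2*np.pi)-np.pi, np.linalg.norm(d)
E
python3 - <<'E'
from ang import *
print(K,e,np.linalg.norm(K[:2]-PIV)); print(ang(318.6,226.6),ang(318.6,232.9))
t=ctrl.get_obs()["tool_pos"]-M2(-37,40)[:,1]*.05-M2(-37,40)[:,2]*.016
d=t[:2]-PIV;print("finger at ring: sw",np.arctan2(d[1],d[0])-YAW-np.pi,np.linalg.norm(d),t[2])
E
```

```text
[0.63674601 0.04465035 0.16180262] 0.0031250633529079155 0.13224735322100675
(np.float64(-0.13661651031625466), np.float64(0.13025457355756823)) (np.float64(-0.003320870668060749), np.float64(0.13047233473930345))
finger at ring: sw -0.13308939936513076 0.20949532534683302 0.19229541142524678
```

Request:
apply_moves:
  deltas:
    - {"fingers": 87.6, "delta_pos": [3, -2, 0], "angular": [0, 0, 0]}
    - {"fingers": 87.6, "delta_pos": [6.6, -3.7, -0.2], "angular": [0, 0, 0]}
    - {"fingers": 87.6, "delta_pos": [10.6, -4.7, -1], "angular": [0, 0, 0]}
    - {"fingers": 87.6, "delta_pos": [14.6, -5.7, -1.9], "angular": [0, 0, 0]}
    - {"fingers": 87.6, "delta_pos": [18.6, -6.5, -2.7], "angular": [0, 0, 0]}
    - {"fingers": 87.6, "delta_pos": [22.7, -7.4, -3.4], "angular": [0, 0, 0]}
    - {"fingers": 87.6, "delta_pos": [26.8, -8.2, -4], "angular": [0, 0, 0]}
    - {"fingers": 87.6, "delta_pos": [30.9, -8.9, -4.6], "angular": [0, 0, 0]}
    - {"fingers": 87.6, "delta_pos": [30.9, -8.9, -4.6], "angular": [0, 0, 0]}

```text
clock: 8.3
tool_pos: [0.6163, 0.0851, 0.2106]
orientation: [139.9, -0.0, 53.1]
force: [-1.3, 1.4, -7.4]
opening: 0.0876
gripper_force: 3.1
```

Run:
```python
from ang import *
import cv2
for s in(-.31,-.33):go(*pose(s,.023,.016))
a=ctrl.snapshot("side")[:,:,::-1];cv2.imwrite("pics/sw2.png",cv2.resize(a[160:280,210:330],(500,500),interpolation=2))
# bright grey knob near the camera's blue top
hsv=cv2.cvtColor(np.ascontiguousarray(a),cv2.COLOR_BGR2HSV);w=(slice(190,245),slice(295,350))
m=((hsv[...,1]<40)&(hsv[...,2]>120)).astype(np.uint8)[w]
n,_,st,ce=cv2.connectedComponentsWithStats(m)
for i in range(1,n):
    if 8<st[i,4]<300:
        u,v=ce[i]+[295,190];print(st[i,4],u.round(1),v.round(1),np.round(ang(u,v),4))
```

```text
tcp [0.6163 0.0851 0.2106] F [-1.3  1.4 -7.4] t 8.3 tgt [0.6176 0.0887 0.2099] d [3.7, -1.3, -0.2] w [0.06, -0.07, 0.03]
tcp [0.6163 0.0851 0.2106] F [-1.3  1.4 -7.4] t 8.3 tgt [0.6195 0.0925 0.2099] d [7.8, -1.9, -0.7] w [0.06, -0.07, 0.03]
26 307.5 191.0 [-0.7268  0.1907]
150 345.7 210.7 [-0.6862  0.0941]
52 319.4 218.8 [-0.3053  0.1318]
```

View pics/sw2.png

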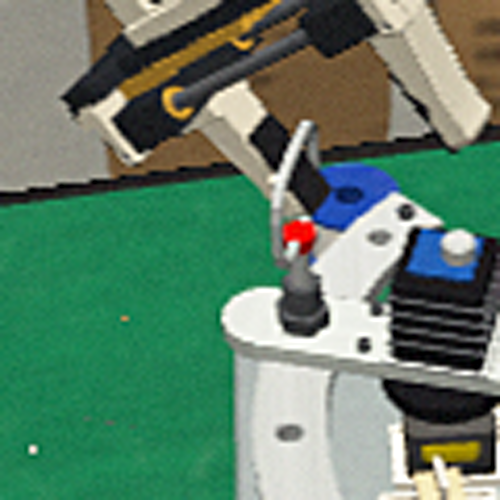

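The finger holds the ring from inside and the arm is near -0.29 to -0.305. The transformer's yellow label shows under the camera at (450,450). I'll carry it a little further, then lower until the pin rides on the plate.

Request:
apply_moves:
  deltas:
    - {"fingers": 87.6, "delta_pos": [1.9, -0.7, -0.1], "angular": [0, 0, 0]}
    - {"fingers": 87.6, "delta_pos": [3.7, -1.3, -0.2], "angular": [0, 0, 0]}
    - {"fingers": 87.6, "delta_pos": [3.7, -2.5, 1.4], "angular": [0, 0, 0]}
    - {"fingers": 87.6, "delta_pos": [3.7, -4.1, 3.3], "angular": [0, 0, 0]}
    - {"fingers": 87.6, "delta_pos": [3.7, -5.7, 5.2], "angular": [0, 0, 0]}
    - {"fingers": 87.6, "delta_pos": [3.7, -7.3, 7.1], "angular": [0, 0, 0]}
    - {"fingers": 87.6, "delta_pos": [3.7, -9, 9], "angular": [0, 0, 0]}
    - {"fingers": 87.6, "delta_pos": [3.7, -9, 9], "angular": [0, 0, 0]}

```text
clock: 9.15
tool_pos: [0.6174, 0.0877, 0.198]
orientation: [139.9, -0.0, 53.0]
force: [-0.1, -0.4, -1.0]
opening: 0.0881
gripper_force: 0.0
```

```bash
cat > knob.py <<'E'
from ang import *
import cv2
def knob():
    a=ctrl.snapshot("side")
    hsv=cv2.cvtColor(np.ascontiguousarray(a),cv2.COLOR_RGB2HSV);w=(slice(205,230),slice(308,332))
    m=((hsv[...,1]<40)&(hsv[...,2]>120)).astype(np.uint8)[w]
    n,_,st,ce=cv2.connectedComponentsWithStats(m)
    for i in range(1,n):
        if 25<st[i,4]<120: u,v=ce[i]+[308,205];print("knob",st[i,4],u.round(1),v.round(1),np.round(ang(u,v),4))
    r=(((hsv[...,0]<8)|(hsv[...,0]>172))&(hsv[...,1]>170)&(hsv[...,2]>120)).astype(np.uint8)[190:260,255:310]
    n,_,st,ce=cv2.connectedComponentsWithStats(r)
    for i in range(1,n):
        if st[i,4]>6:print("red",st[i],ce[i].round(1)+[255,190])
E
python3 - <<'E'
from knob import *
for s in(-.33,-.35,-.37,-.39):go(*pose(s,.011,.016))
knob()
for s in(-.29,-.32,-.349):print(s,proj("side",ring(s,-.033)[0]))
E
```

```text
tcp [0.6174 0.0877 0.198 ] F [-0.1 -0.4 -1. ] t 9.15 tgt [0.6195 0.0925 0.1979] d [5.1, -1.0, -0.7] w [0.08, -0.03, -0.01]
tcp [0.6174 0.0877 0.198 ] F [-0.1 -0.4 -1. ] t 9.15 tgt [0.6214 0.0962 0.1979] d [9.2, -1.5, -1.1] w [0.08, -0.03, -0.01]
tcp [0.6174 0.0877 0.198 ] F [-0.1 -0.4 -1. ] t 9.15 tgt [0.6235 0.0999 0.1979] d [13.4, -1.9, -1.5] w [0.08, -0.03, -0.01]
tcp [0.6174 0.0877 0.198 ] F [-0.1 -0.4 -1. ] t 9.15 tgt [0.6256 0.1035 0.1979] d [17.5, -2.3, -1.9] w [0.08, -0.03, -0.01]
knob 49 319.7 218.2 [-0.3192  0.1316]
red [23 26  8  6 18] [282.3 217.6]
-0.29 (np.float64(280.0991257563312), np.float64(224.45672378943746))
-0.32 (np.float64(280.98369772433625), np.float64(222.37523706757665))
-0.349 (np.float64(281.9186455430099), np.float64(220.39517560509896))
```

Request:
apply_moves:
  deltas:
    - {"fingers": 87.6, "delta_pos": [2, -0.5, -0.4], "angular": [0, 0, 0]}
    - {"fingers": 87.6, "delta_pos": [4, -0.8, -0.6], "angular": [0, 0, 0]}
    - {"fingers": 87.6, "delta_pos": [6, -1.1, -0.8], "angular": [0, 0, 0]}
    - {"fingers": 87.6, "delta_pos": [8, -1.4, -1], "angular": [0, 0, 0]}
    - {"fingers": 87.6, "delta_pos": [10, -1.6, -1.2], "angular": [0, 0, 0]}
    - {"fingers": 87.6, "delta_pos": [12, -1.8, -1.4], "angular": [0, 0, 0]}

```text
clock: 9.8
tool_pos: [0.6227, 0.0991, 0.1977]
orientation: [139.9, -0.0, 53.0]
force: [-0.7, -0.5, 0.7]
opening: 0.0876
gripper_force: 0.0
```

Run:
```python
from knob import *
for s in(-.37,-.39,-.41,-.43):go(*pose(s,.011,.016))
knob()
```

```text
tcp [0.6227 0.0991 0.1977] F [-0.7 -0.5  0.7] t 9.8 tgt [0.6235 0.0999 0.1979] d [1.1, 0.2, -0.0] w [0.06, -0.03, 0.01]
tcp [0.6227 0.0991 0.1977] F [-0.7 -0.5  0.7] t 9.8 tgt [0.6256 0.1035 0.1979] d [5.3, -0.2, -0.4] w [0.06, -0.03, 0.01]
tcp [0.6227 0.0991 0.1977] F [-0.7 -0.5  0.7] t 9.8 tgt [0.6277 0.1071 0.1979] d [9.5, -0.6, -0.6] w [0.06, -0.03, 0.01]
tcp [0.6227 0.0991 0.1977] F [-0.7 -0.5  0.7] t 9.8 tgt [0.63   0.1107 0.1979] d [13.6, -0.8, -0.9] w [0.06, -0.03, 0.01]
knob 48 319.7 218.2 [-0.3201  0.1316]
red [23 24  8  7 36] [281.6 216.1]
```

No contact yet, so I continue slowly in short calls.

Request:
apply_moves:
  deltas:
    - {"fingers": 87.6, "delta_pos": [1.5, 0, 0], "angular": [0, 0, 0]}
    - {"fingers": 87.6, "delta_pos": [3, 0, -0.2], "angular": [0, 0, 0]}
    - {"fingers": 87.6, "delta_pos": [4.5, -0.2, -0.3], "angular": [0, 0, 0]}
    - {"fingers": 87.6, "delta_pos": [6, -0.3, -0.4], "angular": [0, 0, 0]}

```text
clock: 10.25
tool_pos: [0.6259, 0.104, 0.1979]
orientation: [139.9, -0.0, 53.0]
force: [-0.9, -0.9, 1.0]
opening: 0.0879
gripper_force: 0.5
```

Run:
```python
from knob import *
for s in(-.41,-.43):go(*pose(s,.011,.016))
knob()
```

```text
tcp [0.6259 0.104  0.1979] F [-0.9 -0.9  1. ] t 10.25 tgt [0.6277 0.1071 0.1979] d [3.6, -0.3, -0.3] w [0.06, -0.02, 0.01]
tcp [0.6259 0.104  0.1979] F [-0.9 -0.9  1. ] t 10.25 tgt [0.63   0.1107 0.1979] d [7.8, -0.6, -0.5] w [0.06, -0.02, 0.01]
knob 49 319.6 218.3 [-0.3166  0.1318]
red [23 24  8  5 34] [281.6 215.9]
```

Request:
apply_moves:
  deltas:
    - {"fingers": 87.6, "delta_pos": [1, 0, 0], "angular": [0, 0, 0]}
    - {"fingers": 87.6, "delta_pos": [2, -0.1, -0.1], "angular": [0, 0, 0]}
    - {"fingers": 87.6, "delta_pos": [3, -0.2, -0.2], "angular": [0, 0, 0]}
    - {"fingers": 87.6, "delta_pos": [4, -0.3, -0.3], "angular": [0, 0, 0]}

```text
clock: 10.7
tool_pos: [0.6275, 0.1069, 0.1975]
orientation: [140.0, 0.0, 53.0]
force: [-1.9, 0.6, -4.6]
opening: 0.0878
gripper_force: 2.6
```

Run:
```python
from knob import *
for s in(-.43,-.45):go(*pose(s,.011,.016))
knob()
```

```text
tcp [0.6275 0.1069 0.1975] F [-1.9  0.6 -4.6] t 10.7 tgt [0.63   0.1107 0.1979] d [4.5, -0.0, -0.5] w [0.03, 0.02, 0.01]
tcp [0.6275 0.1069 0.1975] F [-1.9  0.6 -4.6] t 10.7 tgt [0.6323 0.1142 0.1979] d [8.7, -0.2, -0.7] w [0.03, 0.02, 0.01]
knob 53 320.2 217.2 [-0.3425  0.1314]
red [24 23  8  8 37] [282.7 216. ]
```

The pin has dropped into the hole: the knob reads about -0.343 and the ring now rests on the finger. I lower the finger.

Request:
apply_moves:
  deltas:
    - {"fingers": 87.6, "delta_pos": [0, -1.3, 1.5], "angular": [0, 0, 0]}
    - {"fingers": 87.6, "delta_pos": [0, -2.6, 3.1], "angular": [0, 0, 0]}
    - {"fingers": 87.6, "delta_pos": [-1, -3.9, 4.6], "angular": [0, 0, 0]}
    - {"fingers": 87.6, "delta_pos": [-2, -5.1, 6.1], "angular": [0, 0, 0]}
    - {"fingers": 87.6, "delta_pos": [-2, -5.1, 6.1], "angular": [0, 0, 0]}

```text
clock: 11.25
tool_pos: [0.6267, 0.1055, 0.1899]
orientation: [139.9, -0.0, 53.0]
force: [0.3, -0.0, 0.2]
opening: 0.0875
gripper_force: 0.0
```

Run:
```python
from knob import *
go(*pose(-.349,.0,.016));go(*pose(-.349,.0,-.07))
knob();print(ctrl.get_obs()["joint_pos"].round(1))
```

```text
tcp [0.6267 0.1055 0.1899] F [ 0.3 -0.   0.2] t 11.25 tgt [0.6213 0.096  0.1869] d [-10.8, -0.8, 3.2] w [0.06, -0.02, -0.0]
tcp [0.6267 0.1055 0.1899] F [ 0.3 -0.   0.2] t 11.25 tgt [0.5772 0.1293 0.2528] d [-10.8, -0.7, -82.8] w [0.06, -0.02, -0.0]
knob 51 320.5 216.1 [-0.3675  0.1318]
red [25 24  8  8 36] [283.6 216.8]
[ 38.2  10.4 -49.5  68.8 -41.9  46.6]
```

Request:
apply_moves:
  deltas:
    - {"fingers": 87.6, "delta_pos": [-4, -0.4, 1], "angular": [0, 0, 0]}
    - {"fingers": 87.6, "delta_pos": [-8, -0.8, 2], "angular": [0, 0, 0]}
    - {"fingers": 87.6, "delta_pos": [-10.8, -0.8, 3.2], "angular": [0, 0, 0]}
    - {"fingers": 87.6, "delta_pos": [-10.8, -0.8, 3.2], "angular": [0, 0, 0]}

```text
clock: 11.7
tool_pos: [0.621, 0.0957, 0.1869]
orientation: [140.0, -0.0, 53.0]
force: [-0.4, 0.6, -0.6]
opening: 0.0875
gripper_force: 0.0
```

Run:
```python
from knob import *
go(*pose(-.349,.0,-.07));knob()
def red(a):
    hsv=cv2.cvtColor(np.ascontiguousarray(a),cv2.COLOR_RGB2HSV)
    r=((hsv[...,0]<8)|(hsv[...,0]>172))&(hsv[...,1]>170)&(hsv[...,2]>120)
    v,u=np.nonzero(r[190:260,255:310]);return u.mean()+255,v.mean()+190,u.min()+255,u.max()+255,v.min()+190,v.max()+190
print("start red",red(cv2.imread("pics/side0.png")[:,:,::-1]),"now",red(ctrl.snapshot("side")))
for z in(.135,.14,.145):print(z,"0:",np.round(proj("side",ring(0,z-.167)[0]),1),[np.round(proj("side",ring(-.349,z-.167+l)[0]),1).tolist() for l in(0,.01)])
```

```text
tcp [0.621  0.0957 0.1869] F [-0.4  0.6 -0.6] t 11.7 tgt [0.5772 0.1293 0.2528] d [0.5, 0.1, -86.0] w [0.05, -0.0, -0.0]
knob 54 320.4 216.2 [-0.3646  0.1318]
red [28 27  5  5 13] [285.  218.4]
start red (np.float64(277.6), np.float64(242.44), np.int64(274), np.int64(281), np.int64(240), np.int64(246)) now (np.float64(284.42857142857144), np.float64(218.35714285714286), np.int64(280), np.int64(287), np.int64(217), np.int64(221))
0.135 0: [276.2 245.7] [[281.9, 220.0], [281.7, 216.2]]
0.14 0: [276.1 243.7] [[281.8, 218.1], [281.6, 214.3]]
0.145 0: [275.9 241.8] [[281.7, 216.2], [281.4, 212.3]]
```

The collar's lower edge has shifted -25 px since the start. Home at -0.349 predicts -25.6 px and riding on the plate about -29, so the pin is home. I withdraw along the finger.

Request:
apply_moves:
  deltas:
    - {"fingers": 87.6, "delta_pos": [0, 0, -5], "angular": [0, 0, 0]}
    - {"fingers": 87.6, "delta_pos": [0, 0, -12], "angular": [0, 0, 0]}
    - {"fingers": 87.6, "delta_pos": [0, 0, -22], "angular": [0, 0, 0]}
    - {"fingers": 87.6, "delta_pos": [0, 0, -36], "angular": [0, 0, 0]}
    - {"fingers": 87.6, "delta_pos": [0, 0, -56], "angular": [0, 0, 0]}
    - {"fingers": 87.6, "delta_pos": [0, 0, -86], "angular": [0, 0, 0]}
    - {"fingers": 87.6, "delta_pos": [0, 0, -120], "angular": [0, 0, 0]}
    - {"fingers": 87.6, "delta_pos": [0, 0, -140], "angular": [0, 0, 0]}
    - {"fingers": 87.6, "delta_pos": [0, 0, -140], "angular": [0, 0, 0]}

```text
clock: 12.7
tool_pos: [0.549, 0.1531, 0.2969]
orientation: [140.0, -0.3, 53.2]
force: [-0.3, -0.1, 0.7]
opening: 0.0875
gripper_force: 0.0
```

Run:
```python
from knob import *
def red(a,w):
    hsv=cv2.cvtColor(np.ascontiguousarray(a),cv2.COLOR_RGB2HSV)
    r=((hsv[...,0]<8)|(hsv[...,0]>172))&(hsv[...,1]>130)&(hsv[...,2]>110)
    v,u=np.nonzero(r[w]);return np.round([u.mean()+w[1].start,v.mean()+w[0].start,len(u)],1)
W={"side":(slice(200,255),slice(255,310)),"top":(slice(255,310),slice(270,350))}
P={}
for n in W:
    im=ctrl.snapshot(n);cv2.imwrite(f"pics/end_{n}.png",im[:,:,::-1])
    r0=red(cv2.imread(f"pics/{n}0.png")[:,:,::-1],W[n]);r1=red(im,W[n]);P[n]=(r0[:2],r1[:2])
    e=[np.round(np.subtract(proj(n,ring(s,-.0235+l)[0]),proj(n,ring(0,-.0235)[0])),1).tolist() for s,l in((-.349,0),(-.349,.01),(-.37,.01),(-.33,.01))]
    print(n,r0,r1,"shift",(r1-r0)[:2],"pred home/riding/past/short",e)
for i in(0,1):
    X,e=tri(P["top"][i],P["side"][i]);d=X[:2]-PIV;print(X.round(4),e.round(4),"r",np.linalg.norm(d).round(4),"ang",(np.arctan2(d[1],d[0])-np.pi-YAW+np.pi)%(2*np.pi)-np.pi)
print(ctrl.get_obs()["force"],ctrl.get_obs()["tool_pos"])
```

```text
side [277.6 242.9  29. ] [283.4 217.1  42. ] shift [  5.8 -25.8] pred home/riding/past/short [[5.7, -25.6], [5.5, -29.5], [6.2, -30.9], [4.9, -28.2]]
top [333.5 293.6  21. ] [294.3 279.7  21. ] shift [-39.2 -13.9] pred home/riding/past/short [[-39.9, -12.9], [-40.4, -13.1], [-42.7, -14.3], [-38.4, -12.0]]
[0.5616 0.0565 0.1411] 0.0026 r 0.2084 ang -0.0039008881421738195
[0.5852 0.1247 0.1425] 0.0011 r 0.2074 ang -0.35298104207463643
[-0.78856363  0.25439003 -0.3922255 ] [0.54900395 0.15120141 0.29425313]
```

The pin is home: the collar has turned by -0.349 and its height changed by 1.4 mm, within measuring error. The finger is clear, so I hand in.

```bash
python3 -c "
from plant import ctrl
print(ctrl.close_job())"
```

```text
the job is handed in; nothing more can be done
None
```

The camera arm is indexed one hole to the left, over the transformer, and the job is handed in at about 13 s. The images put the arm at -0.349 rad with the pin home, and the finger is out and clear. The hand-in gave no verdict, and I did not separately measure that the loose parts stayed put.

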